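# Hold the slide incubator's lid open

### The arm

A 7-joint arm with a two-finger parallel gripper is mounted at the origin on the work surface. World frame = base frame: x ahead of the robot, y to its left, z up, the work surface at z = 0. Lengths are in m, angles in rad, forces in N, time in s.
With the tool pointing down it reaches from about 0.4 to 0.85 m from the base axis. Payload 10.4 kg.
Tool frame: the origin (TCP) lies midway between the tips of the shut fingers; the grasp point (between the pads) lies env.hold_point_z behind it (env.hold_point_z is the distance from the TCP to the grasp point, in m); x points along the fingers, z is the direction in which the jaws open and shut, and the axes are right-handed (so a half turn about x gives the same grasp; the last joint's range is limited). The gripper opens to 85 mm and grips with 20 to 120 N. Pads are 22 mm wide; open, the fingers measure 114 mm over their backs; the gripper's body (76 mm by 85 mm) begins 54 mm behind the grasp point. The pads swing forward as they close: fully open they stand 13 mm farther back than shut.
Start: joints at [1.204, 0.332, -0.065, 1.46, 0.022, 1.35, -0.088], TCP at [0.211, -0.588, 0.231] pointing down, gripper open.
Joint ranges: [-2.6, 2.6], [-0.5, 2.12], [-1.47, 1.34], [0.16, 2.42], [-1.27, 4.41], [0.06, 2.06], [-2.6, 2.6]. Speed limits (rad/s): [2.22, 2.22, 2.79, 2.79, 3.14, 3.14, 3.14].

### API

Orientations are given as a unit quaternion [w, x, y, z].
In Python, from cell import monitor, imaging, order, nets, env gives the robot as it stands.
- The arm moves only by the tool send_rows, never from a script. Its argument "moves" is text: rows parted by semicolons, each of 7 numbers parted by spaces: the turn, a rotation vector about the tool's x, y, z in degrees, then the shift along the tool's x, y, z in m, then the gripper command: -1 is fully open, 1 is shut, values between are in proportion. In form: wx wy wz tx ty tz claw; .... A call has exactly 10 rows; each row shifts and turns the pose as measured when the row begins, along the tool's axes as they then stand; what a row does not reach is not made up. A row lasts 1/12 s, in which the tool goes at most 41.7 mm and 7.16 degrees, less where a joint would pass 70% of its speed; a pose out of reach is approached as far as the arm can. A call is refused whole if a number of a shift passes 0.0417 or a number of a turn 7.16, either way. A call with a gripper value outside its range is refused whole. The fingers move at their own pace and stop on an object; the grip force is fixed at half the most. Time passes only in rows, so rows that do not move let the fingers close, or fill a call up. It gives the time, the measured TCP pose, the force and the opening at its end, in the units of the state.
- monitor.read_state(): the state, without advancing time (a new reading comes with each control period).
- imaging.capture(name): name is "scene" or "top"; returns the picture (480x640x3 uint8, red, green, blue); there is no depth.
- imaging.camera_model(name): a dict with "camera_matrix" (3x3 intrinsics, pixels), "R" (3x3) and "t" (3): a world point X has camera coordinates R X + t. Camera axes: x right, y down, z forward; pixel columns grow to the right and rows downward; lengths in m; the calibration is good to about 2 mm. A picture is of the moment at which its call begins. camera_model takes no time and is no camera call.
- order.finish_job(): hands the job in, once; it reports no verdict.
Trained networks look in the newest picture that a camera, given by its name, has taken for a name from the list of things; names that differ only in an ending like _2 or _b are one class to them, and where a whole thing is asked for, a point or a joint stands for the part that bears it (a point fixed in the world has none). Each returns a list of dicts, best first, with "score" (0 to 1); they miss things now and then, are a little off and sometimes report something else, mostly with a low value. They report only what shows in the picture. A call takes as long as a camera call.
- nets.find_in(thing, camera): "rect" ([left, top, width, height] in pixels, round what is visible of it).
- nets.masks_of(thing, camera): "mask" (480x640 bool, what is visible of it) and "rect" ([left, top, width, height] in pixels, round what is visible of it).
- nets.mark_of(thing, camera): "position" ([column, row] in pixels: a listed point, or the origin of a listed thing).
The state is a dict: "time_s": time; "joints": joint angles; "joint_velocities": joint speeds; "joint_torque": joint torques, N m; "tcp_pos": TCP position; "tcp_rot": TCP orientation; "wrist_force": force on the tool from outside, world axes, zero at the start; "wrist_torque": the same for the moment, N m; "grip_width": opening from 0.0 (shut) to 1.0 (fully open).
Only numpy, scipy, OpenCV 4.12 (cv2) and the standard library are available. Lean on these libraries where they do the work, as an engineer would, in place of code of your own. Each camera call takes 0.05 s, during which the arm holds its last target. There are 200 camera calls.

### The job

I want to take the slides out of the incubator: slide its clear guard all the way to the left, off the lid, then tug the lid upwards with the latch still untouched, because it may or may not have caught. If it is caught, slide the latch to the left to release it; then swing the lid up to about 60 degrees and keep holding it there - finish with the gripper still holding the lid up, since it drops shut on its own - and leave the tip box, well plate and jar beside the incubator alone.

Things in the scene. Friction and masses are not known exactly. Their poses are not given: they have to be found in the camera images.
- unit: Slide incubator, a white box 280 mm deep (x) x 380 mm wide (y) x 90 mm high, fixed to the bench. Origin: centre of its underside; its x points away from its front (the front faces the robot, yaw within 0.3 rad), y to its left as the robot sees it, z up. Left half (+y): deck where the guard parks; right half: slide chamber under the lid
- guard (a joint): Clear plastic hood on two tracks along the unit's y, 252 mm deep, 160 mm wide (y), its top 66 mm above the deck (156 mm above the bench), open at its two ends. Value in m: 0 = right over the lid, 0.18 = at its left end stop, fully off the lid. Starts at 0 to 0.03; drags with about 2 N and stays where it is left
- guard_fin (a point): Grip point of the upright grey fin on the guard's top, which moves with it: fin 60 mm along the unit's x, 12 mm thick along y, 28 mm high; the point lies 12 mm below the fin's top edge, 172 mm above the bench
- lid (a joint): Angle of the grey lid in rad: 0 = shut, 1.45 = stop. Panel 160 mm deep, 150 mm wide (y), 8 mm thick, top 99 mm above the bench, hinged along the unit's y at its far edge: the near edge with the handle swings up. Up to 0.5 kg, falls shut when let go. Its hidden hook may be caught on the latch: the lid then gives 2 to 4 mm at the handle and stops dead; else it rises, perhaps after a slight rub
- lid_bar (a point): Middle of the lid's handle, a round steel bar 12 mm thick and 100 mm long along the unit's y on two end posts, near the lid's near edge. The bar's axis is 35 mm above the lid's top when shut (134 mm above the bench), 140 mm in front of the hinge axis and 43 mm above it, measured in the lid's plane; moves with the lid
- lid_hinge (a point): Point on the lid's hinge axis, in the middle of the lid's width, 91 mm above the bench; the axis runs along the unit's y. Fixed to the unit
- latch (a joint): Travel of the sliding latch in m: 0 to 0.003 = as found, holding the lid only if the hook under the lid has caught on it; 0.022 = end stop, slid to the unit's left (+y); the lid is free from 0.016 on. Slides with about 2.5 N and stays where it is left. It looks the same whether or not the lid is caught
- latch_tab (a point): Point on the latch's black upright tab on the deck in front of the lid, 55 mm nearer to the robot than the handle bar. Tab 24 mm along the unit's x, 10 mm thick along y, 22 mm high, top 112 mm above the bench; the point lies on its centre line, 106 mm above the bench; moves with the latch
- tip_box: Bystander: pipette tip box, 87 x 122 x 75 mm high, pink rack under a translucent lid, loose, left of the incubator. Origin: centre of the underside
- well_plate: Bystander: black well plate, 86 x 127 x 15 mm, loose, right of the incubator. Origin: centre of the underside
- jar: Bystander: amber jar with a steel cap, 60 mm across, 80 mm high, loose, right of the incubator towards its rear. Origin: centre of the underside

How it is judged:
On the way, in this order (a step that is already met when the one before it is completed fails the run):
1. the guard is slid fully to the left (within 12 mm of its stop) with the lid still shut (value of joint guard above 0.168 m and value of joint lid below 0.02 rad), for 0.1 s.
2. the lid is tugged with the latch untouched: it either rises (more than 0.1 rad) or pulls up against the latch with more than 1 N (value of joint latch below 0.006 m and (value of joint lid above 0.1 rad or contact force between lid and latch above 1 N)), for 0.05 s.
3. the lid is swung up to about 60 degrees (0.84 to 1.26 rad) (value of joint lid between 0.84 and 1.26 rad), for 0.2 s.
At the end, for the whole second after the job is handed in: The guard is fully to the left (within 12 mm of its stop), the lid stands still at 0.84 to 1.26 rad (about 60 degrees, plus or minus 12) and the fingers are holding it (more than 1 N of contact); nothing else can hold it up (all of step 3 and value of joint guard above 0.168 m and velocity of joint lid between -0.1 and 0.1 rad/s and contact force between the fingers and lid above 1 N); the arm keeps its last pose, push and grip.
It fails at once if a bystander is moved more than 25 mm or tipped over (distance of any of tip_box, well_plate, jar from where it was at the start of the episode above 0.025 m or angle between any of tip_box, well_plate, jar's own z axis and vertical above 0.4 rad).
It also fails if it takes over 69 s, if anything falls off the work surface, if the arm or the gripper's body presses on something with over 40 N, if the wrist force passes 120 N, or if a joint passes its speed limit or range.

## Working session

There is one attempt and no reset: what is moved stays moved. The work goes in short steps, Python scripts to look and compute and a tool call to move; the robot and the scene stay as the last step left them, time stands still between calls to the robot, and variables do not carry over. Pictures are saved under pics/ and viewed, about 8 in all and at most 12, crops included, and the job is handed in when it is done.

Besides the shell and the picture viewer there is one more tool, called after "Call:" as name(argument=value, ...), one argument or row to a line, values as JSON. send_rows: Moves the arm, as the interface text tells. Its arguments: {"type":"object","properties":{"moves":{"type":"string"}},"required":["moves"]}

```bash
ls; mkdir -p pics
cat > h.py <<'E'
import numpy as np, cv2
from scipy.spatial.transform import Rotation as Ro
from cell import monitor, imaging, order, nets, env
def snap(cam,name=None):
    p=imaging.capture(cam)
    if name: cv2.imwrite('pics/'+name+'.png',p[:,:,::-1])
    return p
def ray(cam,px,z):
    m=imaging.camera_model(cam);K,R,t=[np.array(m[k]) for k in('camera_matrix','R','t')]
    d=R.T@np.linalg.inv(K)@[px[0],px[1],1]; c=-R.T@t
    return c+d*(z-c[2])/d[2]
def proj(cam,X):
    m=imaging.camera_model(cam);K,R,t=[np.array(m[k]) for k in('camera_matrix','R','t')]
    q=K@(R@np.array(X)+t);return q[:2]/q[2]
def st():
    s=monitor.read_state();q=s['tcp_rot'];R=Ro.from_quat([q[1],q[2],q[3],q[0]]).as_matrix()
    return s,np.array(s['tcp_pos']),R
E
python3 - <<'E'
from h import *
s,p,R=st();print(s);print(R.round(3),env.hold_point_z)
a=snap('scene');b=snap('top')
cv2.imwrite('pics/a.png',np.vstack([a,b])[:,:,::-1]) if 0 else cv2.imwrite('pics/a.png',cv2.resize(np.hstack([a,b]),(800,300))[:,:,::-1])
cv2.imwrite('pics/top1.png',b[:,:,::-1])
Z=dict(guard_fin=.172,lid_bar=.134,latch_tab=.106,lid_hinge=.091,unit=0,tip_box=0,well_plate=0,jar=0)
for n,z in Z.items():
  for c in('scene','top'):
    for r in nets.mark_of(n,c)[:2]: print(n,c,np.round(r['position'],1),round(r['score'],2),ray(c,r['position'],z).round(4))
E
```

```text
pics
{'time_s': 0.0, 'joints': array([ 1.20437995,  0.33285126, -0.06468367,  1.46098879,  0.02162306,
        1.34987397, -0.08847974]), 'joint_velocities': array([ 0.00088068, -0.00037606,  0.00166974,  0.00205299, -0.00053706,
        0.00138261,  0.00048612]), 'joint_torque': array([-1.43229274e-03, -6.25438571e+01,  4.84834844e-02, -3.91607738e+01,
        1.62235228e-02,  9.89321445e-03, -3.39570795e-05]), 'tcp_pos': array([ 0.21052409, -0.58806561,  0.2305061 ]), 'tcp_rot': array([ 0.57773728,  0.40735134,  0.57859826, -0.40682744]), 'wrist_force': array([-0.43829188, -0.85195076,  0.35628203]), 'wrist_torque': array([0.02629362, 0.02061029, 0.03211065]), 'grip_width': 0.9991515326607382}
[[-0.001  0.941  0.337]
 [ 0.001  0.337 -0.941]
 [-1.    -0.    -0.001]] 0.0187
guard_fin scene [275.2 191.6] 0.63 [ 0.5556 -0.133   0.172 ]
guard_fin top [396.8 257.9] 0.74 [ 0.5539 -0.1334  0.172 ]
lid_hinge scene [241.9 227. ] 0.58 [ 0.6365 -0.1732  0.091 ]
unit scene [290.6 260.2] 0.56 [ 0.5888 -0.0673 -0.    ]
unit top [345.3 257.1] 0.57 [ 0.5746 -0.0597  0.    ]
tip_box scene [376.2 343.9] 0.97 [0.6391 0.2258 0.    ]
tip_box top [204.  230.2] 0.84 [0.6351 0.2264 0.    ]
well_plate scene [264.8 176. ] 0.76 [ 0.4108 -0.3249  0.    ]
well_plate top [479.9 335.5] 0.94 [ 0.4111 -0.3259  0.    ]
well_plate top [344.7 255.7] 0.21 [ 0.5775 -0.0585  0.    ]
jar scene [221.6 204.3] 0.58 [ 0.567  -0.3389  0.    ]
```

View pics/top1.png

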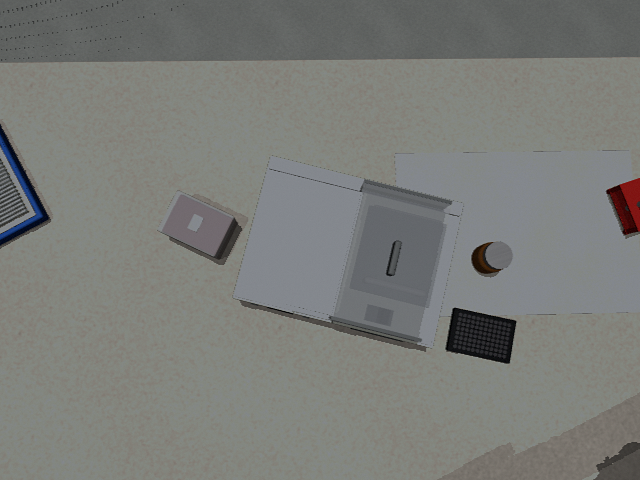

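View pics/a.png

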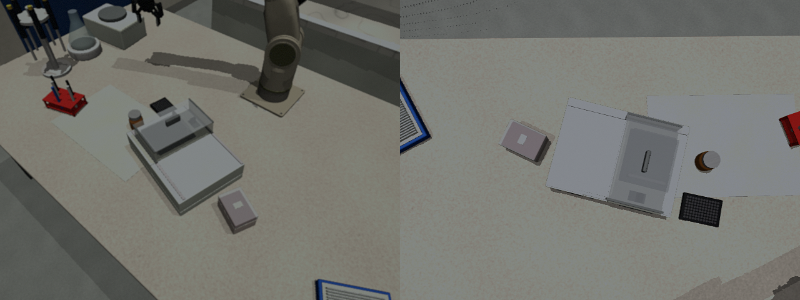

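Run:
```python
from h import *
px=[(270,157),(235,297),(432,348),(463,203)]
P=[ray('top',p,.09)[:2] for p in px]
print(np.round(P,4)); 
import math
for a,b in((1,0),(2,3)): d=P[b]-P[a];print('x',np.linalg.norm(d),math.atan2(d[1],d[0]))
for a,b in((2,1),(3,0)): d=P[b]-P[a];print('y',np.linalg.norm(d),math.atan2(-d[0],d[1]))
print('ctr',np.mean(P,0))
# refine yaw: mask of unit + guard
m=nets.masks_of('unit','top')
for r in m[:2]:
    k=r['mask'].astype(np.uint8);c=max(cv2.findContours(k,0,1)[0],key=cv2.contourArea)
    b=cv2.boxPoints(cv2.minAreaRect(c));print(r['score'],b.round(1).tolist(),[ray('top',q,.09)[:2].round(4).tolist() for q in b])
m=nets.masks_of('guard_fin','top')
for r in m[:2]: print(r['score'],r['rect'])
```

```text
[[ 0.7596  0.0859]
 [ 0.4957  0.1532]
 [ 0.3949 -0.2062]
 [ 0.6643 -0.279 ]]
x 0.2723052360059344 -0.24949277442235426
x 0.27901634488043764 -0.2637213300127907
y 0.37324527057139484 -0.2732891871748655
y 0.3771158691685824 -0.25532177086391117
ctr [ 0.57862029 -0.06153653]
0.58 [[231.39999389648438, 299.3999938964844], [267.1000061035156, 154.3000030517578], [467.0, 203.5], [431.3999938964844, 348.5]] [[0.4915, 0.1597], [0.7649, 0.0914], [0.6633, -0.2867], [0.394, -0.2051]]
0.74 [328.7, 177.2, 124.7, 165.1]
0.16 [446.7, 307.4, 71.6, 54.6]
```

Call:
send_rows(
  moves="6.92 0 0 0 0 0 -1;6.92 0 0 0 0 0 -1;6.92 0 0 0 0 0 -1;6.92 0 0 0 0 0 -1;6.92 0 0 0 0 0 -1;0 0 0 0 0.015 -0.038 -1;0 0 0 0 0.015 -0.038 -1;0 0 0 0 0.015 -0.038 -1;0 0 0 0 0.015 -0.038 -1;0 0 0 0 0.015 -0.038 -1",
)

```text
time_s: 1.83
tcp_pos: [0.3313, -0.4298, 0.2297]
tcp_rot: [-0.419, -0.568, -0.418, 0.572]
wrist_force: [0.9, -0.9, -0.5]
grip_width: 0.999
```

```bash
cat >> h.py <<'E'
UX=np.array([np.cos(-.26),np.sin(-.26),0]);UY=np.array([-UX[1],UX[0],0]);UZ=np.array([0,0,1.])
def rep(target=None):
    s,p,R=st();print('t',round(s['time_s'],2),'p',p.round(4),'F',np.round(s['wrist_force'],1),'w',round(s['grip_width'],3))
    print('tool z yaw',np.degrees(np.arctan2(R[1,2],R[0,2])).round(2),'x axis',R[:,0].round(3))
    if target is not None: print('tool shift',(R.T@(np.array(target)-p)).round(4))
E
python3 -c "
from h import *
rep([.5548,-.1332,.24])"
```

```text
t 1.83 p [ 0.3313 -0.4298  0.2297] F [ 0.9 -0.9 -0.5] w 0.999
tool z yaw -107.43 x axis [-0.004 -0.003 -1.   ]
tool shift [-0.0122  0.1243 -0.3499]
```

Call:
send_rows(
  moves="-2.5 0 0 -0.002 0.013 -0.038 -1;0 0 0 -0.002 0.013 -0.038 -1;0 0 0 -0.002 0.013 -0.038 -1;0 0 0 -0.002 0.013 -0.038 -1;0 0 0 0 0.013 -0.038 -1;0 0 0 0 0.013 -0.038 -1;0 0 0 0 0.013 -0.038 -1;0 0 0 0 0.01 -0.03 -1;0 0 0 0 0.01 -0.03 -1;0 0 0 0 0 0 -1",
)

```text
time_s: 2.67
tcp_pos: [0.5327, -0.1217, 0.2388]
tcp_rot: [-0.436, -0.558, -0.433, 0.558]
wrist_force: [-0.7, 1.7, -0.9]
grip_width: 0.998
```

```bash
python3 -c "
from h import *
rep([.5548,-.1332,.161])"
```

```text
t 2.67 p [ 0.5327 -0.1217  0.2388] F [-0.7  1.7 -0.9] w 0.998
tool z yaw -104.2 x axis [ 0.003 -0.004 -1.   ]
tool shift [0.0779 0.024  0.0055]
```

Call:
send_rows(
  moves="0.7 0 0 0.01 0.008 0.003 -1;0 0 0 0.015 0.008 0.0025 -1;0 0 0 0.015 0.008 0 -1;0 0 0 0.015 0 0 -1;0 0 0 0.012 0 0 -1;0 0 0 0.008 0 0 -1;0 0 0 0.003 0 0 -1;0 0 0 0 0 0 -1;0 0 0 0 0 0 -1;0 0 0 0 0 0 -1",
)

```text
time_s: 3.5
tcp_pos: [0.5577, -0.1309, 0.1599]
tcp_rot: [0.435, 0.56, 0.43, -0.558]
wrist_force: [0.4, -0.5, -0.2]
grip_width: 1.0
```

```bash
python3 -c "
from h import *
rep([.5548,-.1332,.161])
a=snap('scene');b=snap('top')
cv2.imwrite('pics/c.png',np.hstack([cv2.resize(a[100:280,180:400],(440,360)),cv2.resize(b[170:350,310:490],(360,360))])[:,:,::-1])"
```

```text
t 3.5 p [ 0.5577 -0.1309  0.1599] F [ 0.4 -0.5 -0.2] w 1.0
tool z yaw -104.55 x axis [ 0.007 -0.004 -1.   ]
tool shift [-0.0011 -0.0022  0.0029]
```

View pics/c.png

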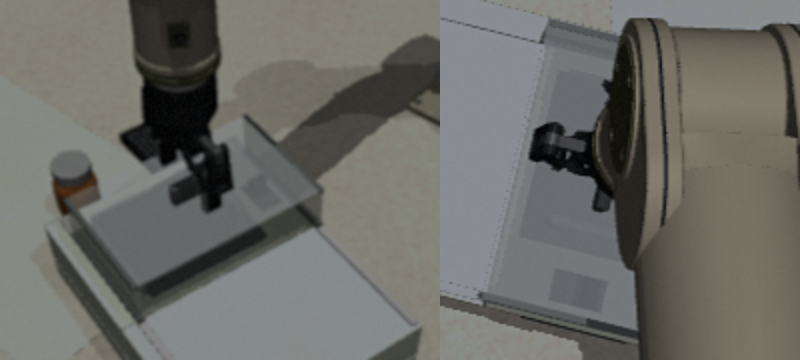

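The fingers straddle the fin (scene crop, about 200,185). I'll close them and start sliding.

Call:
send_rows(
  moves="0 0 0 0 0 0 1;0 0 0 0 0 0 1;0 0 0 0 0 0 1;0 0 0 0 0 0 1;0 0 0 0 0 0 1;0 0 0 0 0 0 1;0 0 0 0 0 0 1;0 0 0 0 0 0 1;0 0 0 0 0 -0.01 1;0 0 0 0 0 -0.02 1",
)

```text
time_s: 4.43
tcp_pos: [0.565, -0.1075, 0.1621]
tcp_rot: [0.434, 0.562, 0.426, -0.561]
wrist_force: [-0.9, -3.2, 2.6]
grip_width: 0.127
```

```bash
python3 -c "
from h import *
rep([.5548,-.1332,.161])"
```

```text
t 4.43 p [ 0.565  -0.1075  0.1621] F [-0.9 -3.2  2.6] w 0.127
tool z yaw -105.07 x axis [ 0.009 -0.009 -1.   ]
tool shift [ 0.0012 -0.0032  0.0275]
```

Call:
send_rows(
  moves="0 0 0 0 0 -0.02 1;0 0 0 0 0 -0.02 1;0 0 0 0 0 -0.02 1;0 0 0 0 0 -0.02 1;0 0 0 0 0 -0.015 1;0 0 0 0 0 -0.015 1;0 0 0 0 0 -0.01 1;0 0 0 0 0 -0.008 1;0 0 0 0 0 -0.005 1;0 0 0 0 0 -0.005 1",
)

```text
time_s: 5.27
tcp_pos: [0.6012, 0.0251, 0.162]
tcp_rot: [-0.436, -0.559, -0.422, 0.566]
wrist_force: [-19.4, -29.0, 17.8]
grip_width: 0.127
```

```bash
python3 -c "
from h import *
rep([.5548,-.1332,.161])"
```

```text
t 5.27 p [0.6012 0.0251 0.162 ] F [-19.4 -29.   17.8] w 0.127
tool z yaw -105.38 x axis [ 0.004 -0.021 -1.   ]
tool shift [ 0.0042 -0.0028  0.1649]
```

Call:
send_rows(
  moves="0 0 0 0 0 0 1;0 0 0 0 0 0 0.2;0 0 0 0 0 0 0;0 0 0 0 0 0 0;0 0 0 0 0 0 0;0 0 0 -0.015 0 0 0;0 0 0 -0.025 0 0 0;0 0 0 -0.03 0 0 0;0 0 0 -0.02 -0.03 0.02 0;0 0 0 0 -0.04 0.04 0",
)

```text
time_s: 6.1
tcp_pos: [0.5281, -0.0034, 0.251]
tcp_rot: [-0.434, -0.557, -0.426, 0.566]
wrist_force: [0.1, -1.5, 1.3]
grip_width: 0.503
```

Call:
send_rows(
  moves="0 0 0 0 -0.04 0.04 0;0 0 0 0 -0.04 0.04 0;0 0 0 0 -0.04 0.04 0;0 0 0 0 -0.04 0.04 0;7 0 0 0 -0.02 0.02 0;7 0 0 0 0 0 0;7 0 0 0 0 0 0;7 0 0 0 0 0 0;7 0 0 0 0 0 0;0 0 0 0 0 0 0",
)

```text
time_s: 6.93
tcp_pos: [0.3466, -0.1073, 0.2536]
tcp_rot: [-0.243, -0.666, -0.229, 0.667]
wrist_force: [-0.0, 0.3, -0.3]
grip_width: 0.503
```

Run:
```python
from h import *
rep()
a=snap('scene');b=snap('top')
cv2.imwrite('pics/d.png',np.hstack([cv2.resize(a[120:320,180:400],(400,364)),cv2.resize(b[150:350,230:470],(400,334)) if 0 else cv2.resize(b[150:350,240:460],(400,364))])[:,:,::-1])
Z=dict(guard_fin=.172,lid_bar=.134,latch_tab=.106,lid_hinge=.091)
C=np.array([.5786,-.0615,0])
for n,z in Z.items():
  for c in('scene','top'):
    for r in nets.mark_of(n,c)[:1]:
      w=ray(c,r['position'],z);print(n,c,np.round(r['position'],1),round(r['score'],2),w.round(4),'unit',((w-C)@UX).round(4),((w-C)@UY).round(4))
```

```text
t 6.93 p [ 0.3466 -0.1073  0.2536] F [-0.   0.3 -0.3] w 0.503
tool z yaw -141.06 x axis [ 0.006 -0.019 -1.   ]
guard_fin scene [320.1 236.5] 0.76 [0.5927 0.0297 0.172 ] unit -0.0098 0.0918
guard_fin top [301.1 233.5] 0.63 [0.5992 0.0298 0.172 ] unit -0.0036 0.0935
lid_bar top [394.5 286.4] 0.79 [ 0.507  -0.1341  0.134 ] unit -0.0505 -0.0886
latch_tab scene [220.3 203.2] 0.6 [ 0.6241 -0.2573  0.106 ] unit 0.0943 -0.1775
latch_tab top [382.5 314.6] 0.52 [ 0.4577 -0.1151  0.106 ] unit -0.103 -0.0829
lid_hinge scene [240.9 227.3] 0.83 [ 0.6387 -0.1743  0.091 ] unit 0.0871 -0.0936
lid_hinge top [407.6 216.3] 0.83 [ 0.6403 -0.1719  0.091 ] unit 0.0881 -0.0908
```

View pics/d.png

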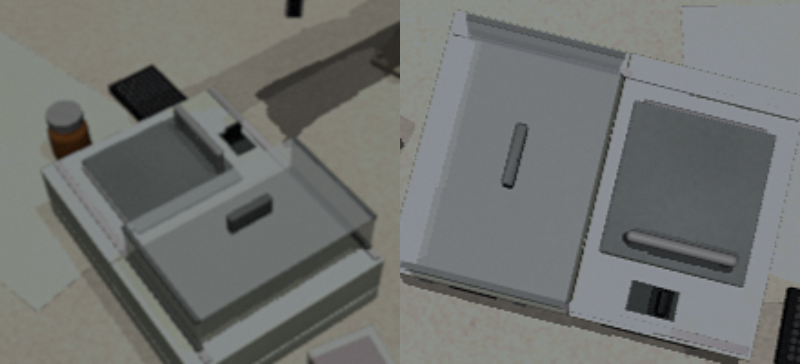

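```bash
python3 -c "
from h import *
print(monitor.read_state()['joints'].round(3)); rep([.506,-.135,.25])"
```

```text
[ 0.609 -0.274 -0.369  2.025 -0.082  1.364 -2.186]
t 7.43 p [ 0.3467 -0.1072  0.2534] F [-0.1 -1.1  0. ] w 0.497
tool z yaw -140.64 x axis [ 0.005 -0.019 -1.   ]
tool shift [ 0.0047  0.1224 -0.1055]
```

Call:
send_rows(
  moves="-7.1 0 0 0 0 0 0;-7.1 0 0 0 0 0 0;-7.1 0 0 0 0 0 0;-7.1 0 0 0 0 0 0;-7.1 0 0 0 0 0 0;-7.1 0 0 0 0 0 0;-7.1 0 0 0 0 0 0;-7.1 0 0 0 0 0 0;-7.1 0 0 0 0 0 0;-7.1 0 0 0 0 0 0",
)

```text
time_s: 8.27
tcp_pos: [0.3469, -0.1071, 0.2531]
tcp_rot: [0.588, 0.395, 0.578, -0.404]
wrist_force: [0.2, 0.4, 0.5]
grip_width: 0.501
```

Call:
send_rows(
  moves="-7.1 0 0 0 0 0 0;-7.1 0 0 0 0 0 0;-7.1 0 0 0 0 0 0;-7.1 0 0 0 0 0 0;-7.1 0 0 0 0 0 0;-7.1 0 0 0 0 0 0;-7.1 0 0 0 0 0 0;0 0 0 0 0 0 0;0 0 0 0 0 0 0;0 0 0 0 0 0 0",
)

```text
time_s: 9.1
tcp_pos: [0.3471, -0.1067, 0.2527]
tcp_rot: [0.7, 0.109, 0.695, -0.121]
wrist_force: [-0.1, -0.6, -0.0]
grip_width: 0.499
```

```bash
python3 -c "
from h import *
print(monitor.read_state()['joints'].round(3)); rep([.506,-.135,.22])
b=snap('top')
for n,z in dict(lid_bar=.134,latch_tab=.106).items():
  for r in nets.mark_of(n,'top')[:1]: print(n,r['score'],ray('top',r['position'],z).round(4))
  for r in nets.masks_of(n,'top')[:2]: print(n,r['score'],r['rect'])"
```

```text
[ 0.304 -0.272 -0.121  2.036 -0.016  1.368 -0.136]
t 9.1 p [ 0.3471 -0.1067  0.2527] F [-0.1 -0.6 -0. ] w 0.499
tool z yaw -18.66 x axis [ 0.003 -0.018 -1.   ]
tool shift [0.0338 0.0246 0.1593]
lid_bar 0.72 [ 0.5088 -0.139   0.134 ]
lid_bar 0.64 [349.6, 205.4, 93.5, 97.6]
lid_bar 0.4 [157.7, 192.5, 77.7, 70.4]
latch_tab 0.69 [ 0.4554 -0.1138  0.106 ]
latch_tab 0.64 [373.7, 308.6, 16.2, 15.1]
```

Call:
send_rows(
  moves="-3.8 0 0 0 0.004 0.025 0;0 0 0 0 0.005 0.025 0;0 0 0 0 0.005 0.03 0;0 0 0 0 0.003 0.03 0;0 0 0 0.005 0 0.025 0;0 0 0 0.01 0 0.015 0;0 0 0 0.01 0 0.005 0;0 0 0 0.01 0 0 0;0 0 0 0 0 0 0;0 0 0 0 0 0 0",
)

```text
time_s: 10.18
tcp_pos: [0.5069, -0.134, 0.216]
tcp_rot: [0.703, 0.087, 0.699, -0.099]
wrist_force: [-0.1, -0.1, -0.1]
grip_width: 0.502
```

```bash
python3 -c "
from h import *
rep([.507,-.136,.117])"
```

```text
t 10.18 p [ 0.5069 -0.134   0.216 ] F [-0.1 -0.1 -0.1] w 0.502
tool z yaw -15.11 x axis [ 0.004 -0.018 -1.   ]
tool shift [ 0.0991 -0.0003 -0.0003]
```

Call:
send_rows(
  moves="0 0 0 0.02 0 0 0;0 0 0 0.02 0 0 0;0 0 0 0.02 0 0 0;0 0 0 0.015 0 0 0;0 0 0 0.01 0 0 0;0 0 0 0.007 0 0 0;0 0 0 0.004 0 0 0;0 0 0 0.002 0 0 0;0 0 0 0 0 0 0;0 0 0 0 0 0 0",
)

```text
time_s: 11.02
tcp_pos: [0.5053, -0.1359, 0.1216]
tcp_rot: [0.707, 0.087, 0.695, -0.1]
wrist_force: [-0.5, -0.3, 0.8]
grip_width: 0.498
```

```bash
python3 -c "
from h import *
rep([.507,-.136,.117])
a=snap('scene');cv2.imwrite('pics/e.png',cv2.resize(a[120:280,180:380],(600,480))[:,:,::-1])"
```

```text
t 11.02 p [ 0.5053 -0.1359  0.1216] F [-0.5 -0.3  0.8] w 0.498
tool z yaw -15.23 x axis [ 0.014 -0.021 -1.   ]
tool shift [0.0046 0.0004 0.0016]
```

View pics/e.png

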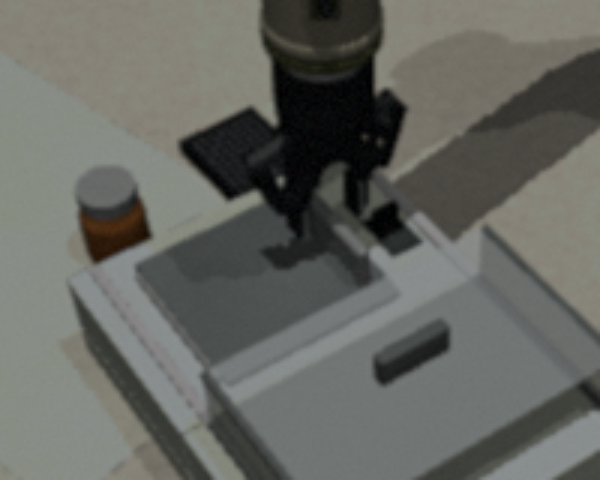

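The fingers straddle the bar (about 330,220), and the near finger is clear of the latch tab (385,215). I'll lower 4 mm, close, and tug gently.

Call:
send_rows(
  moves="0 0 0 0.004 0 0.001 0;0 0 0 0 0 0 0.5;0 0 0 0 0 0 1;0 0 0 0 0 0 1;0 0 0 0 0 0 1;0 0 0 0 0 0 1;0 0 0 0 0 0 1;0 0 0 0 0 0 1;0 0 0 0 0 0 1;0 0 0 0 0 0 1",
)

```text
time_s: 11.9
tcp_pos: [0.507, -0.1363, 0.1189]
tcp_rot: [0.707, 0.087, 0.695, -0.1]
wrist_force: [-0.8, 0.4, 0.5]
grip_width: 0.116
```

Call:
send_rows(
  moves="0 0 0 -0.002 0 0 1;0 0 0 -0.002 0 0 1;0 0 0 -0.002 0 0 1;0 0 0 -0.003 0 0 1;0 0 0 -0.003 0 0 1;0 0 0 -0.003 0 0 1;0 0 0 -0.003 0 0 1;0 0 0 -0.003 0 0 1;0 0 0 -0.003 0 0 1;0 0 0 -0.003 0 0 1",
)

```text
time_s: 12.73
tcp_pos: [0.5175, -0.1391, 0.1459]
tcp_rot: [0.716, 0.086, 0.686, -0.101]
wrist_force: [10.6, -3.5, -9.7]
grip_width: 0.114
```

```bash
python3 -c "
from h import *
rep([.507,-.136,.117])"
```

```text
t 12.73 p [ 0.5175 -0.1391  0.1459] F [10.6 -3.5 -9.7] w 0.114
tool z yaw -15.23 x axis [ 0.039 -0.026 -0.999]
tool shift [ 0.0284  0.0007 -0.0122]
```

The lid is rising along its arc: x +10.5 mm and z +27 mm, which is about 0.19 rad. So it isn't caught, and the latch stays untouched. I'll continue along the arc.

Call:
send_rows(
  moves="0 0 0 -0.007 0 0.004 1;0 0 0 -0.0067 0 0.0044 1;0 0 0 -0.0065 0 0.0047 1;0 0 0 -0.0062 0 0.0051 1;0 0 0 -0.006 0 0.0054 1;0 0 0 -0.0056 0 0.0058 1;0 0 0 -0.0053 0 0.006 1;0 0 0 -0.005 0 0.0063 1;0 0 0 -0.0046 0 0.0066 1;0 0 0 -0.0042 0 0.0069 1",
)

```text
time_s: 13.57
tcp_pos: [0.5695, -0.1533, 0.2056]
tcp_rot: [0.712, 0.087, 0.689, -0.101]
wrist_force: [0.9, -1.2, -11.6]
grip_width: 0.113
```

```bash
cat >> h.py <<'E'
def lid():
    s,p,R=st();g=p-R[:,0]*env.hold_point_z
    # reference: shut grasp
    g0=np.array([.507,-.1363,.1189+env.hold_point_z]);d=g-g0
    x=-.140+d@UX;z=.043+d[2]
    print('rel hinge',round(x,4),round(z,4),'r',np.hypot(x,z).round(4),'theta',(np.arctan2(z,-x)-np.arctan2(.043,.14)).round(3),'dy',(d@UY).round(4))
E
python3 -c "
from h import *
rep();lid()"
```

```text
t 13.57 p [ 0.5695 -0.1533  0.2056] F [  0.9  -1.2 -11.6] w 0.113
tool z yaw -15.26 x axis [ 0.029 -0.025 -0.999]
rel hinge -0.0759 0.1297 r 0.1503 theta 0.743 dy -0.0001
```

Call:
send_rows(
  moves="0 0 0 -0.0037 0 0.007 1;0 0 0 -0.0032 0 0.0073 1;0 0 0 -0.0028 0 0.0074 1;0 0 0 -0.0024 0 0.0076 1;0 0 0 -0.002 0 0.0077 1;0 0 0 -0.001 0 0.004 1;0 0 0 0 0 0.002 1;0 0 0 0 0 0 1;0 0 0 0 0 0 1;0 0 0 0 0 0 1",
)

```text
time_s: 14.4
tcp_pos: [0.612, -0.1649, 0.2249]
tcp_rot: [0.709, 0.087, 0.693, -0.101]
wrist_force: [-2.5, -0.3, -5.0]
grip_width: 0.107
```

```bash
python3 -c "
from h import *
rep();lid()
a=snap('scene');b=snap('top')
cv2.imwrite('pics/f.png',np.hstack([cv2.resize(a[90:290,180:380],(400,400)),cv2.resize(b[130:350,240:460],(400,400))])[:,:,::-1])"
```

```text
t 14.4 p [ 0.612  -0.1649  0.2249] F [-2.5 -0.3 -5. ] w 0.107
tool z yaw -15.29 x axis [ 0.02  -0.023 -1.   ]
rel hinge -0.0317 0.149 r 0.1523 theta 1.063 dy -0.0003
```

View pics/f.png

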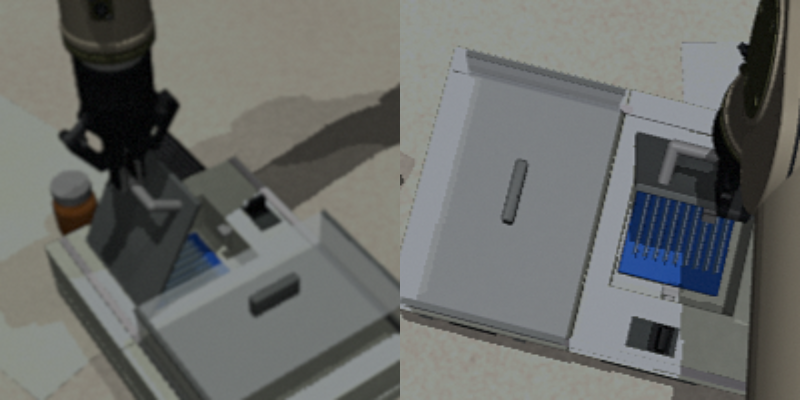

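Call:
send_rows(
  moves="0 0 0 0 0 0 1;0 0 0 0 0 0 1;0 0 0 0 0 0 1;0 0 0 0 0 0 1;0 0 0 0 0 0 1;0 0 0 0 0 0 1;0 0 0 0 0 0 1;0 0 0 0 0 0 1;0 0 0 0 0 0 1;0 0 0 0 0 0 1",
)

```text
time_s: 15.33
tcp_pos: [0.6114, -0.1647, 0.2248]
tcp_rot: [0.709, 0.087, 0.693, -0.101]
wrist_force: [-1.7, 0.2, -5.1]
grip_width: 0.111
```

```bash
python3 -c "
from h import *
rep();lid()
b=snap('top')
for r in nets.mark_of('guard_fin','top')[:1]: print(r['score'],ray('top',r['position'],.172))
for c in ('scene','top'):
  if c=='scene': snap(c)
  for r in nets.mark_of('lid_bar',c)[:1]:
    g=np.array([.6387,-.1733,.091])
    for th in(.9,1.05,1.2): print(c,th,np.round(r['position'],1),proj(c,g+UX*(-.14*np.cos(th)+.043*np.sin(th))+UZ*(.14*np.sin(th)+.043*np.cos(th))).round(1))"
```

```text
t 15.33 p [ 0.6114 -0.1647  0.2248] F [-1.7  0.2 -5.1] w 0.111
tool z yaw -15.28 x axis [ 0.02  -0.023 -1.   ]
rel hinge -0.0323 0.1489 r 0.1523 theta 1.059 dy -0.0003
0.58 [0.59813431 0.02810796 0.172     ]
scene 0.9 [244.6 181.5] [254.5 176. ]
scene 1.05 [244.6 181.5] [245.7 177.8]
scene 1.2 [244.6 181.5] [236.7 180.8]
top 0.9 [420.3 218.9] [418.1 233.7]
top 1.05 [420.3 218.9] [421.7 220.7]
top 1.2 [420.3 218.9] [425.  207.4]
```

The hold is steady: lid at about 1.06 rad by the arm pose and both cameras, guard fin unmoved, grip width steady. Handing in.

```bash
python3 -c "
from h import *
print(order.finish_job());rep();lid()"
```

```text
the job is handed in; nothing more can be done
None
the job is handed in; nothing more can be done
```

The lid is open at about 60 degrees with the gripper still holding its bar, and the job is handed in. The hand-in reported no verdict, and my reading after it was refused because the job was closed.

- **Guard:** I slid it left by its fin until it hit the stop at about 29 N. The camera puts the fin about 0.18 m to the left of the lid's centre.
- **Tug:** I pulled the lid up by its bar without touching the latch. It rose straight along its arc, so it was not caught and I left the latch alone.
- **Lid:** I then swung it to about 1.06 rad.
- **Last checks, about 15 s in:**
  - The arm pose gives 1.06 rad, and both cameras agree to within a few pixels.
  - The arm pose hardly changed over a 0.8 s hold, and the grip width was unchanged.
  - The fin was still at its end position.
- **Disagreement:** The bar seems to have slid about 6 mm towards the fingertips during the swing (apparent radius 152 mm instead of 146 mm). It did not slip further during the hold.
- **Bystanders:** I never approached the tip box, well plate or jar, and noticed nothing shifted in the later pictures, but I did not re-measure their positions at the end.

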